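# Show a tested bolt head to the inspection camera

### The arm

A 6-joint arm with a two-finger parallel gripper is mounted at the origin on the work surface. World frame = base frame: x ahead of the robot, y to its left, z up, the work surface at z = 0. Lengths are in m, angles in rad, forces in N, time in s.
With the tool pointing down it reaches from about 0.4 to 0.825 m from the base axis. Payload 7 kg.
Tool frame: the origin (TCP) lies on the centre line of the jaws, within the pads' length; the fingertips stand 19 mm ahead of it and the grasp point (between the pads) is the TCP; z points along the fingers, y is the line along which they close (so a half turn about z gives the same grasp; the last joint's range is limited). The gripper opens to 88 mm and grips with 3 to 60 N. Pads are 19 mm wide; open, the fingers measure 130 mm over their backs; the gripper's body (78 mm by 193 mm) begins 47 mm behind the grasp point.
Start: joints at [-0.863, 0.359, 0.012, 0, -1.224, -0.288], TCP at [0.275, -0.616, 0.246] pointing down, gripper open.
Joint ranges: [-3.07, 3.07], [-1.43, 2.12], [-1.02, 1.25], [-3.03, 1.67], [-3.05, -0], [-3.03, 3.03]. Speed limits (rad/s): [2.39, 2.39, 3.01, 3.14, 3.14, 3.14].

### API

Orientations are given as [roll, pitch, yaw] about the fixed x, y, z axes, in that order (R = Rz(yaw) Ry(pitch) Rx(roll)).
In Python, from station import arm, imaging, models gives the robot as it stands.
- The arm moves only by the tool play_rows, never from a script. Its arguments are lists of equal length, an entry for each row: "travel": the shift along the tool's x, y, z in units of 25 mm (1.0 is 25 mm), a list of three; "twist": the turn about the tool's z in units of 0.15 rad (1.0 is 0.15 rad). A call has 1 to 8 rows; each row shifts and turns the commanded pose from where the row before left it, along the tool's axes as they then stand; what a row does not reach is not made up. A row lasts 1/8 s, in which the tool goes at most 62.5 mm and 10.7 degrees, less where a joint would pass 70% of its speed; a pose out of reach is approached as far as the arm can. A call with a number of a shift or a turn outside -1 to 1 is refused whole. A call with a gripper value outside its range is refused whole. "fingers" is the opening, from 0 (shut) to 1 (fully open), set as the call begins (left out, the last holds). The fingers move at their own pace and stop on an object; "newtons" is the grip in N (left out, the last holds). Time passes only in rows, so rows that do not move let the fingers close. It gives the time, the measured TCP pose, the force, the opening and the grip force at its end, in the units of the state.
- arm.get_state(): the state, without advancing time (a new reading comes with each control period).
- imaging.grab_frame(name): name is "scene" or "top" or "wrist"; returns a dict with "pixels" (400x640x3 uint8, red, green, blue), "fx", "fy", "cx", "cy" (pixels), "R" (3x3) and "t" (3): a world point X has camera coordinates R X + t; the wrist camera has in their place "T_tool_cam" (4x4, takes a point from camera to tool coordinates, whose origin is the TCP and whose axes are the flange's). Camera axes: x right, y down, z forward; pixel columns grow to the right and rows downward; lengths in m; the calibration is good to about 2 mm. A picture is of the moment at which its call begins: read the wrist's pose just before it. There is no depth.
- arm.job_done(): hands the job in; it is judged then, once.
Trained networks look in the newest picture that a camera, given by its name, has taken for a name from the list of things; names that differ only in an ending like _2 or _b are one class to them, and where a whole thing is asked for, a point or a joint stands for the part that bears it (a point fixed in the world has none). Each returns a list of dicts, best first, with "confidence" (0 to 1); they miss things now and then, are a little off and sometimes report something else, mostly with a low value. They report only what shows in the picture. A call takes as long as a camera call. They do not tell look-alikes from the thing itself.
- models.boxes_of(name, camera): "extent" ([centre column, centre row, width, height] in pixels, round what is visible of it).
- models.silhouettes(name, camera): "pixels" (400x640 bool, what is visible of it) and "extent" ([centre column, centre row, width, height] in pixels, round what is visible of it).
The state is a dict: "t": time; "q": joint angles; "qd": joint speeds; "joint_efforts": joint torques, N m; "eef_pos": TCP position; "ee_rot": TCP orientation; "force": force on the tool from outside, world axes, zero at the start; "moment": the same for the moment, N m; "width": finger opening in m; "gripper_force": force on a finger pad.
Only numpy, scipy, OpenCV 4.12 (cv2) and the standard library are available. Lean on these libraries where they do the work, as an engineer would, in place of code of your own. Each camera call takes 0.05 s, during which the arm holds its last target. There are 200 camera calls.

### The job

Take the hex bolt out of the specimen rack and hold it up in front of the inspection camera so that the ball impressions on its head can be measured: the flat top of the head squarely facing the lens, centred on the lens, 120 mm away from it. Finish while holding it there, still and carried by the gripper alone; do not put it down. Leave the camera and its tilt as they are set, and do not disturb the other parts in the rack or on the bench.

Things in the scene. Friction and masses are not known exactly. Their poses are not given: they have to be found in the camera images.
- hex_bolt: Wanted part: steel hexagon-head bolt, about 0.55 kg, the only part with a hexagonal head. Shank 24 mm in diameter, 120 mm long; head 36 mm across flats, 41.5 across corners, 15 thick. Origin: centre of mass on its axis, midway between the rack's rails. x runs along the bolt to the head: underside of head at +44 mm, flat top of head at +59 mm, threaded end at -76 mm.
- bolt_head (a point): Centre of the flat top face of the hex bolt's head (bright ground with three small dark ball impressions), 59 mm along the bolt's x axis from its origin; axes as the bolt's.
- rack: Fixed specimen rack: grey laminate board 110 x 280 x 15 mm, two wooden rails along y, 14 mm thick, tops 51 mm above the bench, centred at x = -30 and +30 mm (46 mm free between). V notches at y = -85, 0, 85 mm carry one part each, lying level along x, heads to +x, axes 54 mm above the bench. Which part lies in which notch varies. Origin: middle of the underside.
- cap_screw: Part in the rack, to be left: steel socket-head cap screw, shank 24 mm in diameter, 110 mm long, round head 36 mm in diameter, 24 mm long, with a hexagonal socket. Origin on its axis, midway between the rails; x towards its head.
- stud: Part in the rack, to be left: headless steel stud 24 mm in diameter, 130 mm long, threaded at both ends. Origin at its middle; x along it.
- camera_lens (a point): Centre of the inspection camera's lens front, flush with its ring light (68 mm in diameter). The lens looks along -x; y is level, z upward across the view. The grey camera tilts on a level hinge 97 mm behind this point, 290 mm above the bench (friction holds it, a knock shifts it); it looks 8 to 26 degrees below level. 55 mm behind the hinge a 20 mm post, 356 mm tall, stands on a flat plate.
- test_block: Hardness test block to be left alone: bright steel disc 64 mm in diameter and 12.5 mm thick, lying on the bench. Origin: centre of its underside.
- anvil: Spare anvil of the hardness tester to be left alone: steel, standing stem upwards, table 60 mm in diameter and 16 mm thick, stem 19 mm in diameter, 60 mm tall in all. Origin: centre of its underside.
Not all that is in view belongs to the job. What is shaped like the hex_bolt but orange is not meant.

How it is judged:
On the way:
1. the hex bolt is lifted clear out of the rack in the gripper (contact force between hex_bolt and the fingers above 2 N and contact force between hex_bolt and rack below 0.1 N and height (world z) of hex_bolt above 0.085 m), for 0.2 s.
At the end, for the whole second after the job is handed in: The fingers alone hold the hex bolt, over 100 mm above the bench and still (20 mm/s, 0.15 rad/s): head towards the lens, its top 120 mm (+-15) before the lens and within 15 mm of the lens axis sideways and in height, bolt axis within 0.2 rad of the lens axis (contact force between hex_bolt and the fingers above 2 N and contact force between hex_bolt and rack below 0.1 N and x of bolt_head in the frame of camera_lens between -0.135 and -0.105 m and y of bolt_head in the frame of camera_lens between -0.015 and 0.015 m and z of bolt_head in the frame of camera_lens between -0.015 and 0.015 m and x of hex_bolt in the frame of camera_lens below -0.155 m and angle between the x axis of hex_bolt and the x axis of camera_lens, either way round below 0.2 rad and height (world z) of hex_bolt above 0.1 m and linear speed of hex_bolt below 0.02 m/s and angular speed of hex_bolt below 0.15 rad/s); the arm keeps its last pose, push and grip.
It fails at once if the camera is knocked: its lens shifts by more than 6 mm (distance of camera_lens from where it was at the start of the episode above 0.006 m).
It fails at once if the cap screw is moved by more than 12 mm (distance of cap_screw from where it was at the start of the episode above 0.012 m).
It fails at once if the stud is moved by more than 12 mm (distance of stud from where it was at the start of the episode above 0.012 m).
It fails at once if the test block is moved by more than 12 mm (distance of test_block from where it was at the start of the episode above 0.012 m).
It fails at once if the anvil is moved by more than 12 mm (distance of anvil from where it was at the start of the episode above 0.012 m).
It also fails if it takes over 34 s, if anything falls off the work surface, if the arm or the gripper's body presses on something with over 40 N, if the wrist force passes 120 N, or if a joint passes its speed limit or range.

## Working session

There is one attempt and no reset: what is moved stays moved. The work goes in short steps, Python scripts to look and compute and a tool call to move; the robot and the scene stay as the last step left them, time stands still between calls to the robot, and variables do not carry over. Pictures are saved under pics/ and viewed, at most 10 in all, crops included, and the job is handed in when it is done.

Besides the shell and the picture viewer there is one more tool, called after "Request:" as name([rows], argument=value, ...), one row to a line, values as JSON. play_rows: Moves the arm, as the interface text tells. Shifts and turns lie within -1 to 1; 1 stands for 25 mm of shift or 0.15 rad of turn. Its arguments: {"type":"object","properties":{"travel":{"type":"array","items":{"type":"array","items":{"type":"number"}}},"twist":{"type":"array","items":{"type":"number"}},"fingers":{"type":"number"},"newtons":{"type":"number"}},"required":["travel","twist"]}

```bash
mkdir -p pics
cat > h.py <<'E'
from station import arm, imaging, models
import numpy as np, cv2
from scipy.spatial.transform import Rotation as Ro
def grab(n):
    s=arm.get_state(); f=imaging.grab_frame(n)
    K=np.array([[f['fx'],0,f['cx']],[0,f['fy'],f['cy']],[0,0,1]])
    if n=='wrist':
        T=np.eye(4); T[:3,:3]=Ro.from_euler('xyz',s['ee_rot']).as_matrix() if np.size(s['ee_rot'])==3 else s['ee_rot']; T[:3,3]=s['eef_pos']
        M=np.linalg.inv(T@f['T_tool_cam']); R,t=M[:3,:3],M[:3,3]
    else: R,t=np.array(f['R']),np.array(f['t'])
    return f['pixels'],K,R,t
def save(p,n): cv2.imwrite('pics/'+n,p[:,:,::-1])
def tri(obs): # [(K,R,t,uv)]
    A=[]
    for K,R,t,(u,v) in obs:
        P=K@np.c_[R,t]; A+= [u*P[2]-P[0],v*P[2]-P[1]]
    X=np.linalg.svd(np.array(A))[2][-1]; return X[:3]/X[3]
def onz(K,R,t,uv,z):
    d=R.T@np.linalg.inv(K)@np.array([*uv,1]); c=-R.T@t
    return c+d*(z-c[2])/d[2]
def proj(K,R,t,X):
    p=K@(R@np.asarray(X)+t); return p[:2]/p[2]
E
cat > a.py <<'E'
from h import *
print(arm.get_state())
for n in ['scene','top','wrist']:
    p,K,R,t=grab(n); save(p,n+'1.png'); np.savez(n+'1.npz',p=p,K=K,R=R,t=t)
    print(n,K[0,0],(-R.T@t).round(3),R[2].round(3))
    for o in ['hex_bolt','rack','cap_screw','stud','camera_lens','test_block','anvil']+(['bolt_head'] if n!='wrist' else []):
        try: print(n,o,[(round(d['confidence'],2),np.round(d['extent'],1).tolist()) for d in models.boxes_of(o,n)][:3])
        except Exception as e: print(n,o,e)
E
python3 a.py
```

```text
{'t': 0.0, 'q': array([-8.62911018e-01,  3.59403645e-01,  1.10597225e-02, -3.61506824e-04,
       -1.22410511e+00, -2.88112900e-01]), 'qd': array([-6.24847107e-05,  1.55733435e-04, -9.20871883e-04,  3.39906023e-04,
       -8.74937570e-04,  7.22724780e-04]), 'joint_efforts': array([ 3.24252669e-04, -5.82723498e+01,  2.93041545e+01,  6.99675098e+00,
        6.74502837e-03, -2.27330665e-04]), 'eef_pos': array([ 0.27489801, -0.61598111,  0.24461016]), 'ee_rot': array([ 3.13991150e+00, -1.43821089e-04, -2.72194324e+00]), 'force': array([-0.60522934,  0.50613229, -0.89376066]), 'moment': array([ 0.00194553,  0.01878976, -0.00070179]), 'gripper_force': 0.0, 'width': 0.08759742200130406}
scene 455.09164455771776 [ 1.124 -0.298  1.024] [-0.537  0.273 -0.798]
scene hex_bolt [(0.9, [427.2, 178.6, 35.4, 39.7]), (0.76, [477.0, 228.4, 32.8, 42.8]), (0.68, [394.8, 143.1, 34.3, 28.6])]
scene rack [(0.76, [396.6, 200.1, 107.4, 62.6])]
scene cap_screw [(0.56, [398.4, 189.8, 31.1, 44.5]), (0.18, [181.9, 273.1, 27.8, 26.0])]
scene stud [(0.92, [372.0, 200.6, 30.6, 36.8])]
scene camera_lens [(0.58, [278.
[... 414 characters left out ...]
.2, 256.4, 19.8, 21.3])]
top rack [(0.85, [227.4, 214.8, 99.5, 43.6])]
top cap_screw [(0.6, [230.4, 210.9, 17.4, 47.3])]
top stud [(0.56, [259.9, 215.6, 14.0, 48.0])]
top camera_lens [(0.94, [404.1, 85.5, 40.4, 56.4]), (0.42, [226.8, 216.1, 100.5, 42.0])]
top test_block [(0.79, [371.9, 255.1, 17.5, 22.0])]
top anvil [(0.78, [441.9, 228.3, 22.1, 23.3])]
top bolt_head [(0.89, [199.8, 211.8, 19.3, 52.3]), (0.58, [185.9, 157.8, 27.8, 46.3]), (0.58, [185.6, 282.6, 52.2, 24.8])]
wrist 282.685587441632 [ 0.212 -0.645  0.385] [ 0.237  0.106 -0.966]
wrist hex_bolt []
wrist rack []
wrist cap_screw []
wrist stud []
wrist camera_lens []
wrist test_block []
wrist anvil [(0.37, [427.4, 383.4, 7.1, 15.9])]
```

View pics/scene1.png

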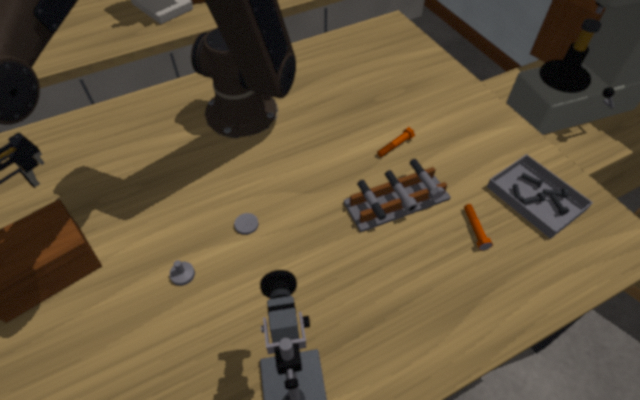

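View pics/top1.png

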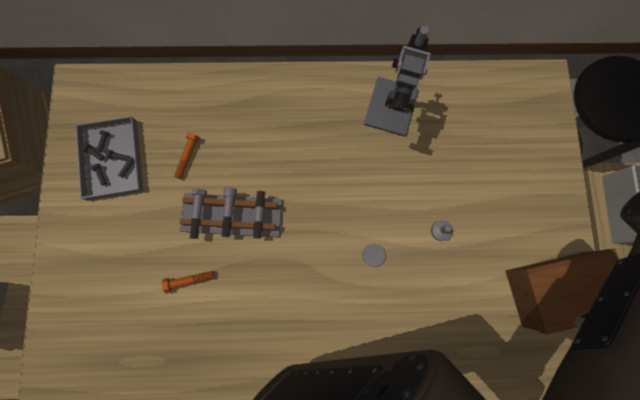

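The scene shows three parts in the rack, near (427,179), (398,190) and (372,201). The test block is at (246,223), the anvil at (181,272), and the inspection camera at (280,300). Orange look-alikes are at (396,142) and (478,226), and a tray of loose parts is at (540,195).

Candidates in the rack, by their top-view pixels, are (198,214), (230,211) and (260,215). The last has no head, so it is the stud. I'll enlarge the crop to tell the hex head from the cap screw.

Run:
```python
from h import *
a=np.load('scene1.npz')['p'][145:245,335:465]; b=np.load('top1.npz')['p'][180:245,175:290]
a=cv2.resize(a,(520,400),interpolation=3); b=cv2.resize(b,(0,0),fx=5,fy=3.1,interpolation=3) if 0 else cv2.resize(b,(520,294),interpolation=3)
save(np.vstack([a[:300],b]),'crop1.png')
```

```text
(no output)
```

View pics/crop1.png

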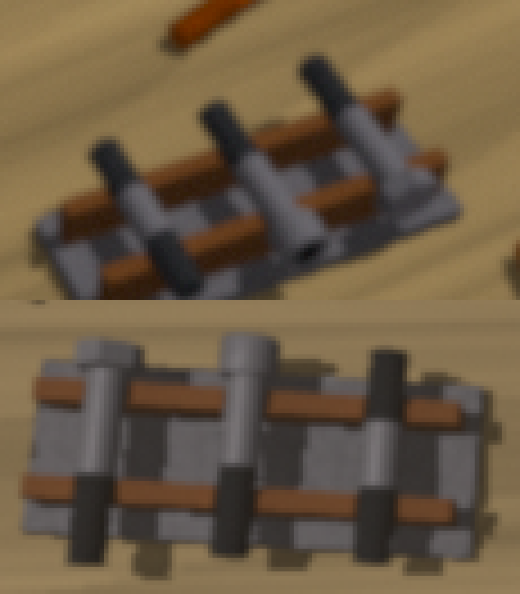

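The crop shows three parts:
- **Left in the top view, (198,214):** a thin, wide head with flat sides, so this is the hex bolt. In the scene it is at (427,179).
- **Middle, (230,211):** a long round head with a dark socket, so this is the cap screw.
- **Right, (260,215):** headless, so this is the stud.

The two orange ones are decoys. Next I'll look closely at the inspection camera.

Run:
```python
from h import *
S=np.load('scene1.npz');T=np.load('top1.npz')
a=cv2.resize(S['p'][255:400,225:345],(480,580),interpolation=3); b=cv2.resize(T['p'][15:160,355:435],(320,580),interpolation=3)
save(np.hstack([a,b]),'crop2.png')
o=lambda D,uv:(D['K'],D['R'],D['t'],uv)
top=lambda u,v,z: onz(T['K'],T['R'],T['t'],(u,v),z).round(3)
sc=lambda u,v,z: onz(S['K'],S['R'],S['t'],(u,v),z).round(3)
c=lambda x,y:(175+x/4.52,180+(y-300)/4.52)
print('mid',top(*c(95,441),.051),'bolt tail',top(*c(86,562),.054),'head',top(*c(110,345),.054))
print('stud mid',top(*c(382,455),.054),'cap',top(*c(236,445),.054))
# head top centre triangulate
print('tri head', tri([o(T,c(110,345)),o(S,(335+405/4,145+185/4))]), 'tail',tri([o(T,c(86,556)),o(S,(335+315/4,145+65/4))]))
print('block',sc(246,223,.0125),top(374,255,.0125),'anvil',top(442,229,.016))
print('plate',top(392,105,0.005))
```

```text
mid [0.554 0.336 0.051] bolt tail [0.48  0.338 0.054] head [0.613 0.328 0.054]
stud mid [0.541 0.162 0.054] cap [0.549 0.25  0.054]
tri head [0.60925656 0.32380421 0.06858651] tail [0.48447473 0.33936911 0.05560153]
block [ 0.429 -0.154  0.012] [ 0.426 -0.154  0.012] anvil [ 0.495 -0.351  0.016]
plate [ 0.878 -0.232  0.005]
```

View pics/crop2.png

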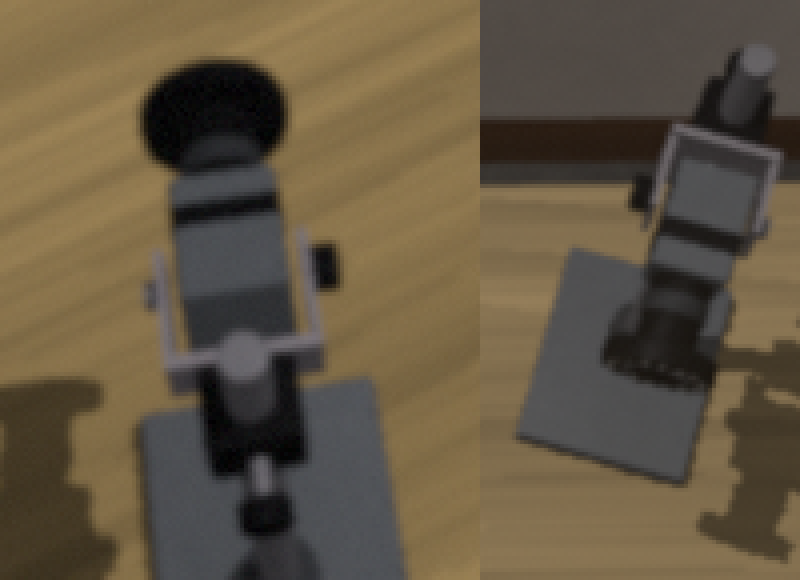

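Run:
```python
from h import *
S=np.load('scene1.npz');T=np.load('top1.npz')
o=lambda D,uv:(D['K'],D['R'],D['t'],uv)
s=lambda X,Y:o(S,(225+X/4,255+Y/4)); t=lambda X,Y:o(T,(355+(X-480)/4,15+Y/4))
post=tri([s(245,350),t(758,58)]); kl=tri([s(325,265),t(640,192)]);kr=tri([s(150,292),t(762,228)]); ring=tri([s(214,112),t(660,345)])
print(post,kl,kr,ring)
for nm,a in (('t758',onz(*t(758,58)[:3],t(758,58)[3],.356)),('s',onz(*s(245,350)[:3],s(245,350)[3],.356))): print(nm,a)
yv=(kl-kr);print('yaw from knobs',np.arctan2(-yv[0],yv[1])); h=(kl+kr)/2; print('hinge',h,'post-hinge',post-h)
d=post[:2]-ring[:2];print('yaw',np.arctan2(d[1],d[0]),np.linalg.norm(d), 'tilt',np.arcsin((.29-ring[2])/.097))
# predicted lens rings for tilts and yaw
P=(onz(*t(758,58)[:3],t(758,58)[3],.356)+onz(*s(245,350)[:3],s(245,350)[3],.356))/2
np.save('post.npy',P)
for yaw in (-.2,-.27,-.34):
  u=np.array([np.cos(yaw),np.sin(yaw),0])
  for tl in (8,14,20,26):
    tr=np.radians(tl); H=np.r_[P[:2],.29]-.055*u
    ax=u*np.cos(tr)+np.array([0,0,np.sin(tr)]); L=H-.097*ax
    yy=np.array([-u[1],u[0],0]); zz=np.cross(ax,yy)
    C=np.array([L+.034*(np.cos(a)*yy+np.sin(a)*zz) for a in np.linspace(0,6.28,60)])
    ps=np.array([proj(S['K'],S['R'],S['t'],c) for c in C]); pt=np.array([proj(T['K'],T['R'],T['t'],c) for c in C])
    f=lambda p,x0,y0,off:((p-[x0,y0])*4+[off,0])
    a=f(ps,225,255,0);b=f(pt,355,15,480)
    print(yaw,tl,L.round(3),'scene',a.min(0).round(),a.max(0).round(),'top',b.min(0).round(),b.max(0).round())
```

```text
[ 0.89205326 -0.23214838  0.35695506] [ 0.85205724 -0.17999519  0.29049134] [ 0.82870899 -0.24957332  0.29046588] [ 0.76168208 -0.18951914  0.28060006]
t758 [ 0.89235411 -0.23327112  0.356     ]
s [ 0.89199106 -0.23147187  0.356     ]
yaw from knobs -0.3237611373277393
hinge [ 0.84038312 -0.21478425  0.29047861] post-hinge [ 0.05167014 -0.01736412  0.06647645]
yaw -0.31602497957785647 0.13716375430286995 tilt 0.09705894707601717
-0.2 8 [ 0.744 -0.202  0.277] scene [100.  48.] [247. 143.] top [625. 357.] [744. 396.]
-0.2 14 [ 0.746 -0.203  0.267] scene [103.  57.] [250. 162.] top [622. 366.] [740. 395.]
-0.2 20 [ 0.749 -0.203  0.257] scene [107.  68.] [253. 181.] top [620. 372.] [736. 394.]
-0.2 26 [ 0.753 -0.204  0.247] scene [111.  81.] [256. 202.] top [618. 374.] [732. 394.]
-0.27 8 [ 0.747 -0.192  0.277] scene [122.  45.] [271. 136.] top [608. 350.] [725. 395.]
-0.27 14 [ 0.748 -0.193  0.267] scene [125.  53.] [273. 155.] top [605. 359.] [721. 395.]
-0.27 20 [ 0.751 -0.193  0.257] scene [128.  64.] [275. 175.] top [604. 365.] [717. 394.]
-0.27 26 [ 0.755 -0.194  0.247] scene [132.  77.] [278. 196.] top [602. 366.] [714. 394.]
-0.34 8 [ 0.75  -0.182  0.277] scene [145.  42.] [294. 131.] top [591. 343.] [706. 393.]
-0.34 14 [ 0.752 -0.183  0.267] scene [148.  51.] [296. 151.] top [589. 351.] [702. 393.]
-0.34 20 [ 0.754 -0.184  0.257] scene [150.  61.] [297. 171.] top [588. 357.] [699. 393.]
-0.34 26 [ 0.758 -0.185  0.247] scene [153.  74.] [299. 192.] top [587. 358.] [697. 393.]
```

The scene crop shows the ring spanning x 140–288 and y 58–172 in the crop, with the post top at (245,350) and hinge knobs at (150,292) and (325,265). In the top crop the ring's front edge runs from (602,362) to (712,388). From these, the lens is near (0.753,-0.189,0.261), yaw -0.295, tilt about 17°. The bolt's middle is near (0.554,0.336), yaw -0.075. Now I'll move towards the rack.

Request:
play_rows([
  [-0.4,1,0],
  [-0.4,1,0],
  [-0.4,1,0],
  [-0.4,1,0],
  [-0.22,1,0],
  [-0.22,1,0],
  [-0.22,1,0],
  [-0.22,1,0],
], twist=[0.825,0.825,0.825,0.825,0,0,0,0], fingers=1)

```text
t: 2.3
eef_pos: [0.3203, -0.412, 0.2458]
ee_rot: [-3.141, 0.0, 3.066]
force: [1.0, -0.8, 0.5]
width: 0.0878
gripper_force: 0.0
```

Request:
play_rows([
  [-0.22,1,0],
  [-0.22,1,0],
  [-0.22,1,0],
  [-0.22,1,0],
  [-0.22,1,0],
  [-0.22,1,0],
  [-0.22,1,0],
  [-0.22,1,0],
], twist=[0,0,0,0,0,0,0,0])

```text
t: 3.3
eef_pos: [0.3792, -0.2159, 0.2458]
ee_rot: [-3.142, 0.001, 3.066]
force: [0.5, 0.5, 0.2]
width: 0.0875
gripper_force: 0.0
```

Request:
play_rows([
  [-0.22,1,0],
  [-0.22,1,0],
  [-0.22,1,0],
  [-0.22,1,0],
  [-0.22,1,0],
  [-0.22,1,0],
  [-0.22,1,0],
  [-0.22,1,0],
], twist=[0,0,0,0,0,0,0,0])

```text
t: 4.3
eef_pos: [0.4381, -0.0197, 0.2458]
ee_rot: [3.141, 0.001, 3.067]
force: [0.7, -0.7, -1.0]
width: 0.0875
gripper_force: 0.0
```

Request:
play_rows([
  [-0.22,1,0],
  [-0.22,1,0],
  [-0.22,1,0],
  [-0.22,1,0],
  [-0.22,1,0],
  [-0.22,1,0],
  [-0.22,1,0],
  [-0.22,1,0],
], twist=[0,0,0,0,0,0,0,0])

```text
t: 5.3
eef_pos: [0.4973, 0.1772, 0.2455]
ee_rot: [-3.142, -0.0, 3.066]
force: [0.5, -0.3, 0.3]
width: 0.0876
gripper_force: 0.0
```

Request:
play_rows([
  [-0.32,0.93,0.2],
  [-0.32,0.93,0.2],
  [-0.32,0.93,0.2],
  [-0.32,0.93,0.2],
  [-0.32,0.93,0.2],
  [-0.32,0.93,0.2],
  [-0.32,0.93,0.2],
  [0,0,0],
], twist=[0,0,0,0,0,0,0,0])

```text
t: 6.3
eef_pos: [0.5653, 0.3354, 0.2092]
ee_rot: [-3.141, -0.001, 3.067]
force: [-0.5, -0.6, -0.3]
width: 0.0874
gripper_force: 0.0
```

Run:
```python
from h import *
p,K,R,t=grab('wrist'); save(p,'w2.png'); np.savez('w2.npz',p=p,K=K,R=R,t=t)
s=arm.get_state(); print(s['eef_pos'],s['ee_rot'],s['t'])
for d in models.boxes_of('hex_bolt','wrist')[:3]: print(d)
for X in ([.554,.336,.054],[.613,.3316,.054],[.478,.3417,.054]): print(proj(K,R,t,X))
```

```text
[0.5650206  0.3345607  0.20961437] [-3.14060651e+00 -8.27717004e-04  3.06690802e+00] 6.35
{'extent': [365.8, 274.1, 26.9, 57.2], 'confidence': 0.91}
{'extent': [317.8, 169.2, 35.7, 132.7], 'confidence': 0.7}
{'extent': [305.1, 12.9, 78.9, 25.8], 'confidence': 0.66}
[320.97664247 177.61780833]
[320.93142625 229.82149191]
[321.07459062 101.95478699]
```

View pics/w2.png

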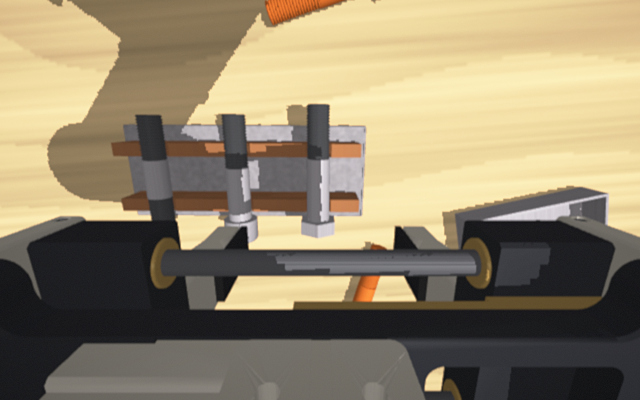

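The wrist picture shows the hex bolt from its tail (318,104) to its hexagonal head (318,229), with rail crossings at rows 150 and 200. The cap screw is at column 234 and the stud at column 152. The bolt is about 3 mm further to -y than I predicted. I'll centre over it and go down.

Request:
play_rows([
  [0.24,-0.07,0.89],
  [0.23,-0.07,0.89],
  [0,0,0.89],
  [0,0,0.89],
  [0,0,0.89],
  [0,0,0.89],
  [0,0,0.88],
  [0,0,0],
], twist=[0,0,0,0,0,0,0,0], fingers=0.65)

```text
t: 7.4
eef_pos: [0.5521, 0.3299, 0.0539]
ee_rot: [-3.139, -0.002, 3.066]
force: [-0.5, -0.1, 0.9]
width: 0.0571
gripper_force: 0.0
```

Request:
play_rows([
  [0,0,0],
  [0,0,0],
  [0,0,0],
  [0,0,0],
  [0,0,0],
  [0,0,0],
], twist=[0,0,0,0,0,0], fingers=0, newtons=20)

```text
t: 8.15
eef_pos: [0.5535, 0.3329, 0.0559]
ee_rot: [3.139, 0.002, 3.067]
force: [-1.4, 5.5, 1.2]
width: 0.0236
gripper_force: 20.0
```

Request:
play_rows([
  [0,0,-0.5],
  [0,0,-0.7],
  [0,0,-0.7],
  [0,0,0],
  [0,0,0],
  [0.86,0,0],
  [0.85,0,0],
  [0.85,0,0],
], twist=[0,0,0,0,0,0,0,0])

```text
t: 9.15
eef_pos: [0.4881, 0.3354, 0.1016]
ee_rot: [-3.14, -0.001, 3.066]
force: [0.0, -0.2, -5.8]
width: 0.0232
gripper_force: 20.0
```

```bash
cat > tilt.py <<'E'
from h import *
import sys
S=arm.get_state(); TR=Ro.from_euler('xyz',S['ee_rot']).as_matrix()
obs={}
for n in ['scene','top']:
    p,K,R,t=grab(n); save(p,n+sys.argv[1]+'.png'); np.savez(n+sys.argv[1]+'.npz',p=p,K=K,R=R,t=t)
print(S['t'],S['eef_pos'],S['ee_rot'],S['width'],S['gripper_force'],S['force'])
E
python3 tilt.py 3
python3 - <<'E'
import numpy as np,cv2
a=np.load('scene3.npz')['p'][120:240,330:470];b=np.load('top3.npz')['p'][170:250,150:270]
cv2.imwrite('pics/crop3.png',np.hstack([cv2.resize(a,(420,360),interpolation=3),cv2.resize(b,(360,360),interpolation=3)])[:,:,::-1])
E
```

```text
9.15 [0.4880569  0.33537904 0.10163203] [-3.14035232e+00 -1.05823894e-03  3.06595295e+00] 0.023211872215258837 19.98209059238434 [ 1.12748770e-03 -1.72501253e-01 -5.77982709e+00]
```

View pics/crop3.png

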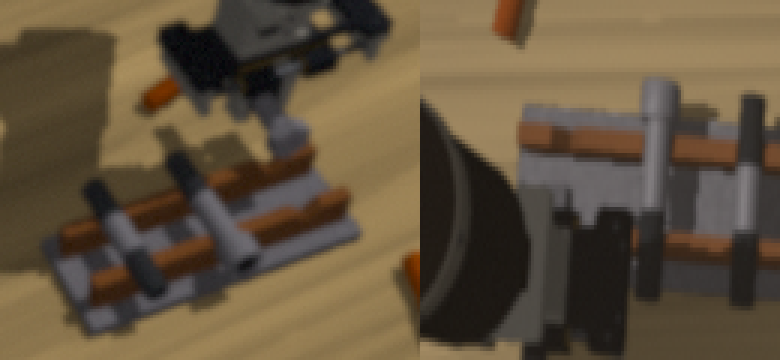

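The crop shows the bolt in the gripper, with its head at about (288,135) above the empty notch and the other parts in place. The lens looks down and the tool can only turn about vertical, so I'll press the shank under the head onto the rear rail to tilt the bolt head-up in the jaws.

Request:
play_rows([
  [0,0,0.6],
  [0,0,0.6],
  [0,0,0.5],
  [0,0,0.14],
  [0,0,0.14],
  [0,0,0.14],
  [0,0,0.12],
  [0,0,0],
], twist=[0,0,0,0,0,0,0,0])

```text
t: 10.25
eef_pos: [0.4896, 0.337, 0.047]
ee_rot: [3.14, 0.001, 3.067]
force: [-1.8, 6.2, 0.1]
width: 0.0234
gripper_force: 20.0
```

```bash
python3 tilt.py 4
```

```text
10.25 [0.48963531 0.33702769 0.04700828] [3.13950533e+00 1.38416086e-03 3.06698664e+00] 0.023370955226072174 20.01958340406418 [-1.7917024   6.24140998  0.12570297]
```

Request:
play_rows([
  [0,0,-0.6],
  [0,0,-1],
  [0,0,-1],
  [0,0,-1],
  [0,-0.5,-1],
  [0,-1,-1],
  [-0.2,-1,-0.8],
  [-0.2,-1,0],
], twist=[0,0,0,0,0,0,0,0], newtons=40)

```text
t: 11.35
eef_pos: [0.4926, 0.2467, 0.2079]
ee_rot: [3.14, 0.001, 3.066]
force: [0.4, -0.1, -5.7]
width: 0.0232
gripper_force: 39.9
```

Request:
play_rows([
  [-0.2,-1,0],
  [-0.2,-1,0],
  [-0.2,-1,0],
  [-0.2,-1,0],
  [-0.2,-1,0],
  [-0.2,-1,0],
  [-0.2,-1,0],
  [-0.2,-1,0],
], twist=[0,0,0,0,0,0,0,0])

```text
t: 12.35
eef_pos: [0.516, 0.0435, 0.2051]
ee_rot: [-3.141, -0.003, 3.066]
force: [0.0, 0.7, -5.6]
width: 0.0228
gripper_force: 39.9
```

Request:
play_rows([
  [-0.2,-1,0],
  [-0.2,-1,0],
  [-0.2,-1,0],
  [-0.2,-1,0],
  [-0.2,-0.7,0],
  [0,0,0],
  [0,0,0],
  [0,0,0],
], twist=[0,0,0,0.4,0.5,0.56,0,0])

```text
t: 13.35
eef_pos: [0.5316, -0.074, 0.2059]
ee_rot: [-3.141, -0.001, 2.849]
force: [0.1, -0.1, -5.4]
width: 0.0231
gripper_force: 39.9
```

```bash
python3 tilt.py 5
python3 - <<'E'
from h import *
S=np.load('scene5.npz');T=np.load('top5.npz');s=arm.get_state();c=s['eef_pos']
for D in (S,T): print(proj(D['K'],D['R'],D['t'],c))
a=S['p'][215:360,210:360]; b=T['p'][80:240,330:430]
save(np.hstack([cv2.resize(a,(450,435),interpolation=3),cv2.resize(b,(272,435),interpolation=3)]),'crop5.png')
E
```

```text
13.35 [ 0.53164376 -0.07403773  0.20585227] [-3.14109294e+00 -1.34861758e-03  2.84892326e+00] 0.023113797201613086 39.93678331375122 [ 0.14697408 -0.11951975 -5.44706255]
[285.23632263 194.71632125]
[350.59439999 206.49053574]
```

View pics/crop5.png

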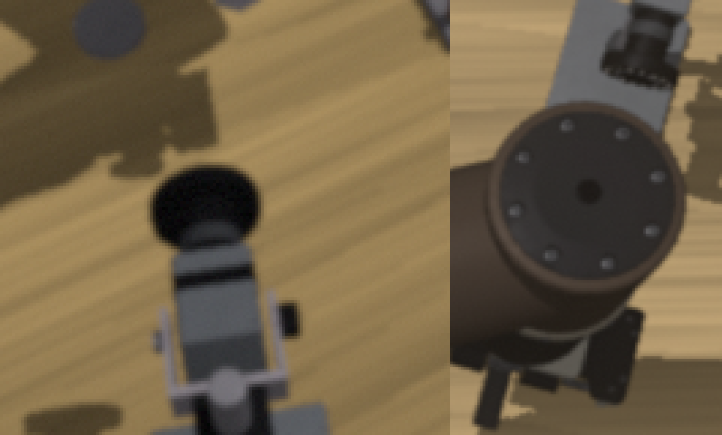

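The crop shows the inspection camera undisturbed, but the held bolt is above the crop near scene (285,195). I'll crop there and put tilt predictions beside the plain view.

Run:
```python
from h import *
S=np.load('scene5.npz');c=arm.get_state()['eef_pos'];yaw=arm.get_state()['ee_rot'][2]-np.pi
u=np.array([np.cos(yaw),np.sin(yaw),0]);y=np.array([-u[1],u[0],0])
x0,y0,w,h,k=235,150,90,100,4.4
a=cv2.resize(S['p'][y0:y0+h,x0:x0+w],None,fx=k,fy=k,interpolation=3); b=a.copy()
for th,col in ((8,(255,0,0)),(17,(0,255,0)),(26,(0,128,255))):
    r=np.radians(th); ax=u*np.cos(r)+np.array([0,0,np.sin(r)]); z=np.cross(ax,y)
    P=[c+.059*ax+.0195*(np.cos(q)*y+np.sin(q)*z) for q in np.linspace(0,6.283,40)]
    q=np.array([(proj(S['K'],S['R'],S['t'],X)-[x0,y0])*k for X in P]); cv2.polylines(b,[q.astype(int)],True,col,1)
    print(th,proj(S['K'],S['R'],S['t'],c+.059*ax),q.mean(0), q.min(0),q.max(0))
save(np.hstack([a,b]),'crop6.png')
```

```text
8 [288.94212664 213.3034793 ] [238.2564935  278.20496198] [198.13322904 250.60499074] [276.23839194 305.78374429]
17 [288.5743705  210.15026927] [236.64210163 264.33500628] [196.20828994 232.43567905] [274.89603413 296.25869371]
26 [288.11596199 206.56175891] [234.63097028 248.56904037] [193.93631766 213.11491869] [273.21694681 284.05450613]
```

View pics/crop6.png

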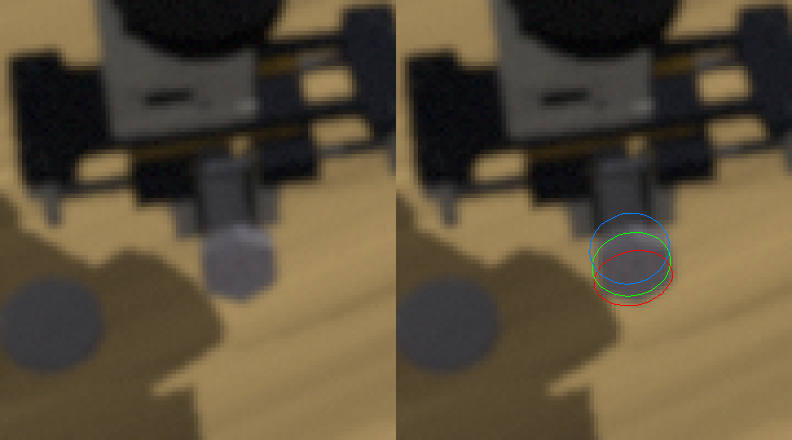

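The plain crop shows the hexagonal head face centred at about (239,267) in the crop, which is scene (289,211). Its outline fits a head-up tilt of about 15–17°, which matches the lens tilt. Now I'll go to the camera.

Request:
play_rows([
  [-0.4,-0.5,-0.11],
  [-0.6,-0.6,0],
  [-0.6,-0.5,0],
  [-0.6,-0.24,0],
  [-0.5,0,0],
  [-0.26,0,0],
  [0,0,0],
  [0,0,0],
], twist=[0,0,0,0,0,0,0,0])

```text
t: 14.45
eef_pos: [0.5895, -0.1389, 0.2093]
ee_rot: [3.142, -0.0, 2.848]
force: [-1.1, -0.2, -6.4]
width: 0.0232
gripper_force: 39.9
```

```bash
python3 tilt.py 7
python3 - <<'E'
from h import *
S=np.load('scene7.npz');st=arm.get_state();c=st['eef_pos'];yaw=st['ee_rot'][2]-np.pi
pr=lambda X:proj(S['K'],S['R'],S['t'],X)
x0,y0,w,h,k=225,170,120,180,3.3
a=cv2.resize(S['p'][y0:y0+h,x0:x0+w],None,fx=k,fy=k,interpolation=3); b=a.copy()
def circ(C,yaw,th,r,col):
    u=np.array([np.cos(yaw),np.sin(yaw),0]);y=np.array([-u[1],u[0],0]);q=np.radians(th)
    ax=u*np.cos(q)+np.array([0,0,np.sin(q)]); z=np.cross(ax,y)
    Q=np.array([(pr(C+r*(np.cos(i)*y+np.sin(i)*z))-[x0,y0])*k for i in np.linspace(0,6.283,40)])
    cv2.polylines(b,[Q.astype(int)],True,col,1); return ax
P=np.load('post.npy')
u=np.array([np.cos(-.295),np.sin(-.295),0]); ax=u*np.cos(.305)+np.array([0,0,np.sin(.305)])
L=np.r_[P[:2],.29]-.055*u-.097*ax; print('L',L)
circ(L,-.295,17.5,.034,(0,255,0)); circ(L-.12*ax,-.295,17.5,.0195,(0,255,0))
r=np.radians(16);uh=np.array([np.cos(yaw),np.sin(yaw),0]); H=c+.059*(uh*np.cos(r)+np.array([0,0,np.sin(r)])); circ(H,yaw,16,.0195,(255,0,0))
y=np.array([-u[1],u[0],0]);z=np.cross(ax,y);print('head in lens',[(H-L)@v for v in (ax,y,z)])
save(np.hstack([a,b]),'crop7.png')
E
```

```text
14.45 [ 0.58953494 -0.13889168  0.20925759] [ 3.14156843e+00 -3.75829200e-04  2.84777558e+00] 0.023154439677672514 39.93980348110199 [-1.12327689 -0.15805431 -6.38126694]
L [ 0.75102211 -0.18948063  0.26087156]
head in lens [np.float64(-0.11783420366224204), np.float64(0.0014673753679475107), np.float64(0.00026110169920869416)]
```

View pics/crop7.png

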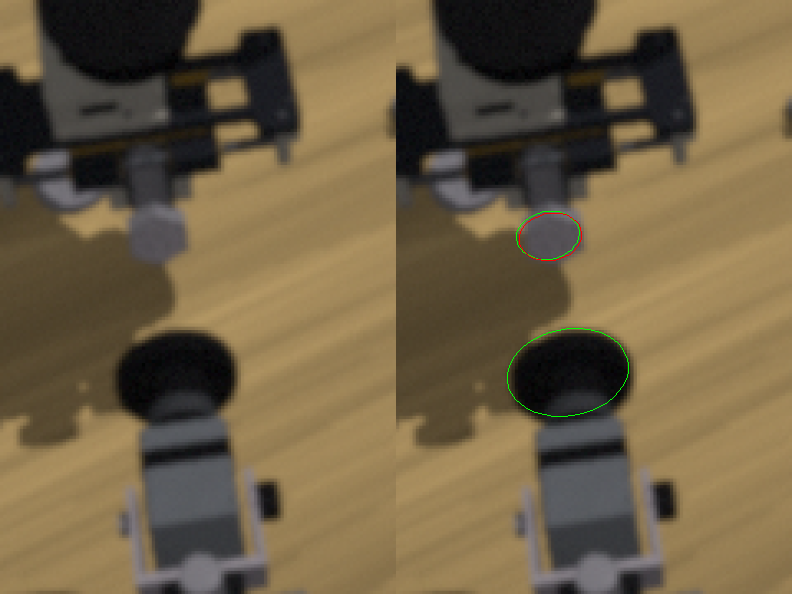

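The crop shows the ring spanning x 117–237 and y 330–420, and the head face centred at (158,238). Both sit within about 1–2 camera pixels of the predictions and are shifted the same way, so the head is about 118 mm from the lens and centred to a few mm. I'm handing it in.

```bash
python3 -c "
from station import arm
import numpy as np
print(abs(arm.get_state()['qd']).max()); print(arm.job_done())"
```

```text
0.002185754295723862
the job is handed in; nothing more can be done
None
```

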